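# Refit the filler cap of a lift's hydraulic unit and shut its cover

## Task

The filler cap has been left sitting loose on top of the thread of the hydraulic unit's filler neck. Without lifting it off, start it properly: turn it backward (counterclockwise seen from above) until it drops into the thread, then turn it forward (clockwise) until it is fully home. Then gently lower the hinged cover until it is closed over the cap, and leave the things around the unit alone.

Things in the scene. Friction and masses are not known exactly. Their poses are not given: they have to be found in the camera images.
- unit: Orange hydraulic unit, fixed on the table; origin on the table right under the neck's axis. Axes are those of the unit (z up, yaw within 20 degrees of the world's). Its box reaches x -120 to 120 mm, y -110 to 150 mm, top face 90 mm above the table; a motor 76 mm thick lies against its -y side, out to y -255 mm and 90 mm high.
- neck (a point): Centre of the rim of the filler neck, a grey metal ring 63 mm in outer diameter on the unit's top; the rim is 116 mm above the table; axes are the unit's. Inside is a coarse thread. Dropped into it, the cap turns clockwise 60 to 85 degrees under the thread, sinks 4.5 mm more on to the rim and meets a stop: home. Turned clockwise without dropping first, it stays up and meets a stop.
- cap: Plastic filler cap, black with a grey wing grip, 0.12 kg: origin at the centre of the underside of its disc (64 mm across, 8 mm thick), z up. It starts 14 mm above the rim on the flat top of the thread. Turned counterclockwise 20 to 70 degrees it drops 9.5 mm by its own weight, if free to sink; about 20 degrees farther is a stop. Home, the disc lies on the rim. 1.5 mm of play, torque below 0.1 N m.
- cap_grip (a point): Centre of the cap's wing grip: an upright bar 50 mm long (this x), 12 mm wide (y), 26 mm high (z) standing on the disc, on the cap's axis. It is 35 mm above the rim at the start, 25.5 when dropped, 21 home. Yaw to the neck: -6 to 37 degrees at the start, 60 to 82 when dropped, 0 home. Fingers loosely either side of the bar can turn the cap and leave it free to sink.
- cover (a joint): Angle of the hinged grey sheet-metal cover, 0 closed, growing as it opens, up to 2.0 rad; at pi/2 it stands upright. It starts open at 1.7 to 1.95 rad. A stiff hinge: it stays where it is left, and 2 to 4 N at its tab moves it.
- cover_hinge (a point): Middle of the cover's hinge line, which runs along x, 100 mm from the neck's axis on its +y side, 115 mm above the table. Axes turn with the cover; closed, they are the unit's: the cover, a box open underneath, then reaches from the hinge 155 mm towards -y, 110 mm wide, its flat top 45 mm above the hinge line, its lower edge 22 mm below. It closes only over a cap that is (nearly) home.
- cover_tab (a point): Centre of the tab on the cover's free edge: a plate 40 mm wide (x), 40 mm long (y, sticking out from the front wall) and 10 mm thick (z), in the cover's frame 175 mm from the hinge line towards -y and 20 mm above it. Cover upright, it sticks up at the top and can be pushed or pinched from above; closed, it lies level with its upper face 140 mm above the table.
- oil_bottle: Bystander: white oil bottle, 76 mm in diameter, 210 mm tall, standing on the table; origin at the centre of its underside.
- spanner: Bystander: steel spanner 200 mm long, lying flat; origin on its underside at the middle.
- parts_tray: Bystander: open steel tray, 140 by 100 mm, 30 mm high; origin at the centre of its underside.
Not all that is in view belongs to the job. There is more than one size of the cap; the one meant has the size given above.

How it is judged:
By the outcome, as a careful person would: the job done as asked, in the order asked, and still so for the second after the job is handed in, with the robot touching nothing.
It also fails if it takes over 54 s, if anything falls off the work surface, if the arm or the gripper's body presses on something with over 40 N, if the wrist force passes 120 N, or if a joint passes its speed limit or range.

## Robot

A 6-joint arm with a two-finger parallel gripper is mounted at the origin on the work surface. World frame = base frame: x ahead of the robot, y to its left, z up, the work surface at z = 0. Lengths are in m, angles in rad, forces in N, time in s.
With the tool pointing down it reaches from about 0.35 to 0.85 m from the base axis. Payload 8.1 kg.
Tool frame: the origin (TCP) lies at the centre of the arm's flange, where the gripper is bolted on; the fingertips stand 186 mm ahead of it and the grasp point (between the pads) lies 167 mm ahead of it; z points along the fingers, y is the line along which they close (so a half turn about z gives the same grasp; the last joint's range is limited). The gripper opens to 93 mm and grips with 3 to 60 N. Pads are 15 mm wide; open, the fingers measure 128 mm over their backs; the gripper's body (75 mm by 188 mm) begins 65 mm behind the grasp point.
Start: joints at [-1.358, 0.13, 1.488, -0, 1.523, -0.085], TCP at [0.176, -0.574, 0.405] pointing down, gripper open.
Joint ranges: [-2.96, 2.96], [-0.89, 2.26], [0.02, 2.5], [-1.34, 4.48], [0, 2.73], [-2.66, 2.66]. Speed limits (rad/s): [2.39, 2.39, 2.79, 3.14, 3.14, 3.14].

## Interface

Orientations are given as a rotation vector (axis times angle).
In Python, from plant import read_state, read_camera, camera_params, robot gives the robot as it stands.
- The arm moves only by the tool carry_out, never from a script. Its argument "targets" is a list of rows, each an object of numbers: "hand": the opening in per cent of the stroke, from 0 (shut) to 100 (fully open); "x", "y", "z": the shift along the tool's x, y, z in m; "ax", "ay", "az": the turn, a rotation vector about the tool's x, y, z in rad. In form: [{"hand": .., "x": .., "y": .., "z": .., "ax": .., "ay": .., "az": ..}, ...]. A call has 1 to 8 rows; each row is the pose to reach, as a shift and turn from the pose commanded when the call began, along the tool's axes at that moment; what a row does not reach only later rows make up. A row lasts 1/8 s, in which the tool goes at most 62.5 mm and 10.7 degrees, less where a joint would pass 70% of its speed; a pose out of reach is approached as far as the arm can. A call with a gripper value outside its range is refused whole. The fingers move at their own pace and stop on an object; "newtons" is the grip in N (left out, the last holds). Time passes only in rows, so rows that repeat a pose let the fingers close. It gives the time, the measured TCP pose, the force, the opening and the grip force at its end, in the units of the state.
- read_state(): the state, without advancing time (a new reading comes with each control period).
- read_camera(name): name is "scene" or "side" or "wrist"; returns (picture, depth): 384x512x3 uint8, blue, green, red; 384x512 float32, m along the optical axis (not along the pixel's ray), 0 where there is no reading.
- camera_params(name): a dict with "fx", "fy", "cx", "cy" (pixels), "k1" (the pictures are not rectified: a ray, as slopes to the right and down, at radius r is drawn at 1 + k1 r^2 times it, then the intrinsics apply), "position" and "rotation" of the camera in the world. Camera axes: x right, y up, looking along -z (the intrinsics and any distortion apply to the point x, -y, -z); pixel columns grow to the right and rows downward; lengths in m; the calibration is good to about 2 mm. A picture is of the moment at which its call begins: read the wrist's pose just before it. camera_params takes no time and is no camera call; for the wrist camera it gives the pose at the moment of the call.
- robot.close_job(): hands the job in; it is judged then, once.
The state is a dict: "t": time; "q": joint angles; "dq": joint speeds; "joint_torque": joint torques, N m; "tool_pos": TCP position; "orientation": TCP orientation; "force": force on the tool from outside, world axes, zero at the start; "wrist_torque": the same for the moment, N m; "opening": finger opening in m; "gripper_force": force on a finger pad.
Only numpy, scipy, OpenCV 4.12 (cv2) and the standard library are available. Lean on these libraries where they do the work, as an engineer would, in place of code of your own. Each camera call takes 0.05 s, during which the arm holds its last target. There are 200 camera calls.

## Working session

There is one attempt and no reset: what is moved stays moved. The work goes in short steps, Python scripts to look and compute and a tool call to move; the robot and the scene stay as the last step left them, time stands still between calls to the robot, and variables do not carry over. Pictures are saved under pics/ and viewed, at most 10 in all, crops included, and the job is handed in when it is done.

Besides the shell and the picture viewer there is one more tool, called after ">>>" by a JSON object that holds its "op" and its "data". carry_out: Moves the arm, as the interface text tells. Its arguments: {"type":"object","properties":{"targets":{"type":"array","items":{"type":"object","properties":{"hand":{"type":"number"},"x":{"type":"number"},"y":{"type":"number"},"z":{"type":"number"},"ax":{"type":"number"},"ay":{"type":"number"},"az":{"type":"number"}}}},"newtons":{"type":"number"}},"required":["targets"]}

```bash
mkdir -p pics; ls
cat > h.py <<'E'
import numpy as np, cv2
from plant import read_state, read_camera, camera_params, robot
from scipy.spatial.transform import Rotation as R
def load(n):
    d=np.load(f'{n}.npz'); P={k:d[k] for k in d.files}; return P
def snap(n,tag=None):
    p=camera_params(n); im,de=read_camera(n)
    np.savez(f'{tag or n}.npz',im=im,de=de,**{k:np.array(v) for k,v in p.items()})
    return load(tag or n)
def Rm(P):
    r=np.array(P['rotation']); return r if r.shape==(3,3) else R.from_rotvec(r).as_matrix() if r.size==3 else R.from_quat(r).as_matrix()
def rays(P,uv):
    uv=np.asarray(uv,float).reshape(-1,2)
    K=np.array([[P['fx'],0,P['cx']],[0,P['fy'],P['cy']],[0,0,1]],float)
    n=cv2.undistortPoints(uv[:,None],K,np.array([float(P['k1']),0,0,0]))[:,0]
    return np.c_[n[:,0],-n[:,1],-np.ones(len(n))]
def onz(P,uv,z):
    d=rays(P,uv)@Rm(P).T; o=P['position']; return o+d*((z-o[2])/d[:,2])[:,None]
def pts(P,uv):
    uv=np.asarray(uv,int).reshape(-1,2); return P['position']+(rays(P,uv)*P['de'][uv[:,1],uv[:,0]][:,None])@Rm(P).T
def cloud(P):
    v,u=np.mgrid[0:384,0:512]; return pts(P,np.c_[u.ravel(),v.ravel()]).reshape(384,512,3)
def proj(P,X):
    c=(np.atleast_2d(X)-P['position'])@Rm(P); s=np.c_[c[:,0]/-c[:,2],-c[:,1]/-c[:,2]]
    s=s*(1+float(P['k1'])*(s**2).sum(1))[:,None]
    return s*[float(P['fx']),float(P['fy'])]+[float(P['cx']),float(P['cy'])]
E
python3 - <<'E'
from h import *
a=snap('scene');b=snap('side')
for P in(a,b):print({k:P[k].round(3).tolist() for k in P if k not in('im','de')})
cv2.imwrite('pics/scene.png',cv2.resize(a['im'],(800,600)))
cv2.imwrite('pics/side.png',cv2.resize(b['im'],(800,600)))
E
```

```text
pics
{'fx': 385.857, 'fy': 385.857, 'cx': 254.072, 'cy': 191.63, 'k1': -0.117, 'position': [1.219, -0.072, 0.993], 'rotation': [0.554, 0.403, 1.204]}
{'fx': 404.903, 'fy': 404.903, 'cx': 255.092, 'cy': 193.91, 'k1': -0.096, 'position': [0.539, -0.491, 0.81], 'rotation': [0.719, -0.057, -0.106]}
```

View pics/scene.png

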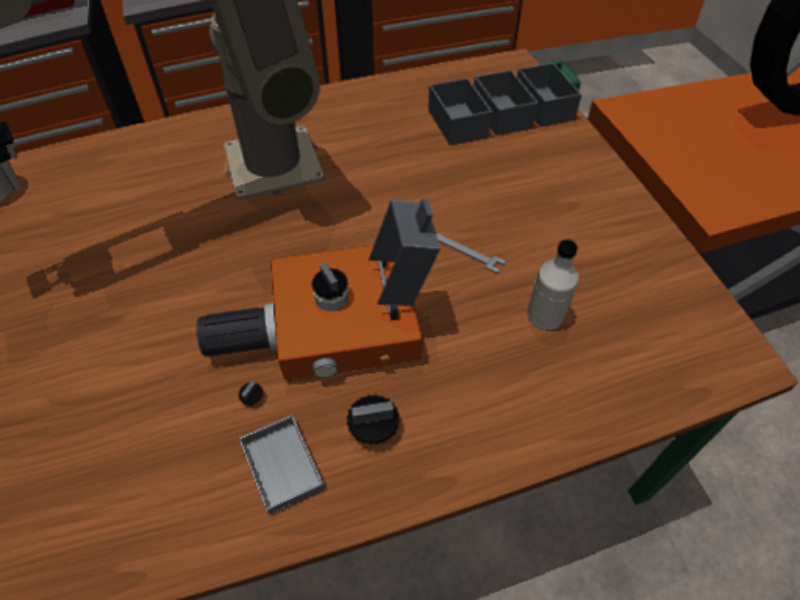

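View pics/side.png

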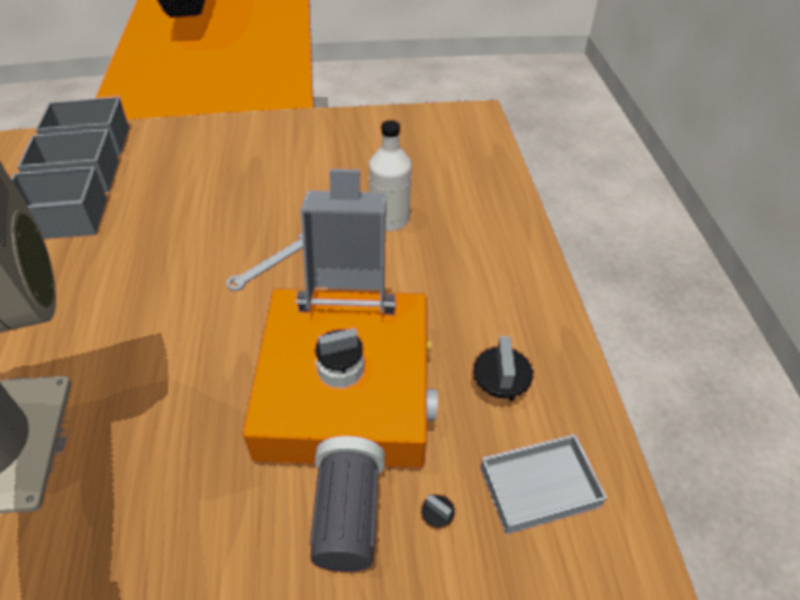

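Scene view: the cap on the neck is at (330,285). The decoy caps are a small one at (251,393) and a large one at (373,420). The cover stands open at (405,250), with the motor at (235,330), bottle (553,290), spanner (470,250) and tray (283,463). In the side view the neck cap is at (340,352) and the tab at (345,185). The cap on the neck fits the description, and I'll check its 64 mm diameter.

Run:
```python
from h import *
a=load('scene');b=load('side')
for n,P,seed in(('scene',a,(211,181)),('side',b,(217,225))):
    C=cloud(P); hsv=cv2.cvtColor(P['im'],cv2.COLOR_BGR2HSV)
    near=(C[...,0]>.2)&(C[...,0]<.9)&(abs(C[...,1])<.4)&(P['de']>0)
    top=near&(abs(C[...,2]-.09)<.008)&(hsv[...,1]>150)
    r=cv2.minAreaRect((C[top][:,:2]*1000).astype(np.float32)); print(n,'top',top.sum(),np.round(r[0],1),np.round(r[1],1),round(r[2],2),np.median(C[top][:,2]))
    c0=pts(P,[seed])[0]; print('seed',c0.round(4))
    d=np.hypot(C[...,0]-c0[0],C[...,1]-c0[1])
    for nm,lo,hi in(('rim',.108,.120),('disc',.134,.143),('bar',.155,.172)):
        m=near&(d<.06)&(C[...,2]>lo)&(C[...,2]<hi); q=(C[m][:,:2]*1000).astype(np.float32)
        if len(q)>5:
            r=cv2.minAreaRect(q); print(nm,len(q),np.round(r[0],1),np.round(r[1],1),round(r[2],1),'circ',np.round(np.r_[cv2.minEnclosingCircle(q)[0],cv2.minEnclosingCircle(q)[1]],1),C[m][:,2].mean().round(4), C[m][:,2].max().round(4))
    hi=near&(C[...,2]>.18)&(C[...,2]<.36)&(hsv[...,1]<90)&(d<.25)&(d>.06)
    q=C[hi];print('cover',len(q),q.min(0).round(3),q.max(0).round(3))
s=a['im'][150:215,180:290];cv2.imwrite('pics/crop.png',cv2.resize(np.hstack([s,b['im'][190:255,160:270]]),None,fx=3.6,fy=3.6,interpolation=cv2.INTER_CUBIC))
```

```text
scene top 4495 [535.6  43.2] [261.4 243.7] 81.94 0.09061033556116305
seed [0.5491 0.0218 0.1548]
rim 100 [548.7  21.1] [60.9 32. ] 80.9 circ [536.9  23.1  30.5] 0.1138 0.1191
disc 248 [532.1  25. ] [62.8 64.5] 3.0 circ [531.6  24.3  34. ] 0.1386 0.1428
bar 80 [533.6  24.3] [49.6 12.7] 11.6 circ [533.2  26.3  24.8] 0.1635 0.1679
cover 1395 [0.493 0.113 0.18 ] [0.613 0.208 0.3  ]
side top 9030 [531.7  44.4] [263.1 241.2] 81.65 0.09104442634125198
seed [0.5298 0.0181 0.1379]
rim 178 [530.3   7.1] [62.4 30.4] 2.6 circ [529.7  20.5  31.2] 0.1146 0.1196
disc 387 [529.3  25.1] [64.7 65.1] 48.3 circ [530.9  25.4  34.4] 0.139 0.1429
bar 183 [529.8  24.6] [49.9 15.3] 8.6 circ [529.7  24.5  25.1] 0.1633 0.1673
cover 2082 [0.49  0.112 0.18 ] [0.611 0.219 0.299]
```

View pics/crop.png

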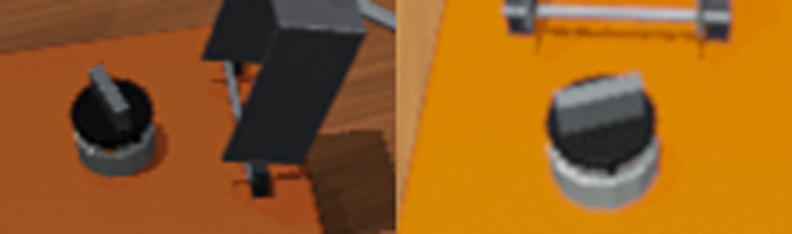

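The crop confirms the cap on the neck: the disc measures about 64 mm across and its bar is 50 by 12 mm with its top at 0.164 m. The unit's yaw is about -8.2° and the neck is at about (0.531, 0.024). Next I'll check the tool yaw, the cover angle and the wrist camera mount.

Run:
```python
from h import *
s=read_state(); T=R.from_rotvec(s['orientation']).as_matrix()
print(s['tool_pos'],s['opening'],'\n',T.round(3),s['q'])
w=camera_params('wrist'); print('cam in tool',(T.T@(np.array(w['position'])-s['tool_pos'])).round(3),'look',(T.T@Rm(w)@[0,0,-1]).round(3))
yaw=np.radians(-8.2); Ru=np.array([[np.cos(yaw),-np.sin(yaw)],[np.sin(yaw),np.cos(yaw)]]); n=np.array([.531,.024])
for P in(load('scene'),load('side')):
    C=cloud(P); U=np.dstack([(C[...,:2]-n)@Ru,C[...,2]]); hsv=cv2.cvtColor(P['im'],cv2.COLOR_BGR2HSV)
    m=(abs(U[...,0])<.06)&(U[...,1]>.06)&(U[...,1]<.24)&(U[...,2]>.14)&(P['de']>0)&(hsv[...,1]<90)
    q=U[m]
    for z in np.arange(.14,.32,.02):
        k=q[(q[:,2]>=z)&(q[:,2]<z+.02)]
        if len(k):print(z.round(2),len(k),'y',k[:,1].min().round(3),k[:,1].max().round(3),'x',k[:,0].min().round(3),k[:,0].max().round(3))
    print('ztop',q[:,2].max(), q[abs(q[:,2]-q[:,2].max())<.006].mean(0).round(4))
```

```text
[ 0.17602485 -0.57338097  0.40377203] 0.0930466848777826 
 [[ 0.956  0.293 -0.   ]
 [ 0.293 -0.956  0.002]
 [ 0.    -0.002 -1.   ]] [-1.35839204e+00  1.31116089e-01  1.48917378e+00 -3.05925491e-05
  1.52301650e+00 -8.54149871e-02]
cam in tool [ 0.07  -0.001  0.02 ] look [-0.256  0.002  0.967]
0.14 187 y 0.086 0.157 x -0.054 0.059
0.16 187 y 0.093 0.162 x -0.054 0.058
0.18 181 y 0.098 0.169 x -0.054 0.058
0.2 168 y 0.103 0.174 x -0.054 0.058
0.22 163 y 0.11 0.179 x -0.054 0.058
0.24 318 y 0.117 0.189 x -0.056 0.058
0.26 478 y 0.123 0.174 x -0.054 0.059
0.28 87 y 0.166 0.18 x -0.02 0.022
ztop 0.29989556598011946 [0.0022 0.1744 0.2966]
0.14 414 y 0.085 0.161 x -0.056 0.054
0.16 420 y 0.089 0.166 x -0.056 0.054
0.18 439 y 0.097 0.173 x -0.056 0.053
0.2 441 y 0.102 0.178 x -0.056 0.053
0.22 102 y 0.109 0.183 x -0.056 0.054
0.24 269 y 0.115 0.19 x -0.056 0.054
0.26 640 y 0.12 0.169 x -0.057 0.054
0.28 191 y 0.164 0.183 x -0.021 0.019
ztop 0.2988643609102565 [-0.0025  0.1734  0.2958]
```

>>> {"op": "carry_out", "data": {"targets": [{"hand": 50,"x": 0.257,"y": -0.233,"z": 0,"ax": 0,"ay": 0,"az": 0.06},{"hand": 50,"x": 0.514,"y": -0.467,"z": 0,"az": 0.122},{"hand": 50,"x": 0.514,"y": -0.467,"z": 0,"az": 0.122},{"hand": 50,"x": 0.514,"y": -0.467,"z": 0,"az": 0.122},{"hand": 50,"x": 0.514,"y": -0.467,"z": 0,"az": 0.122},{"hand": 50,"x": 0.514,"y": -0.467,"z": 0,"az": 0.122},{"hand": 50,"x": 0.514,"y": -0.467,"z": 0,"az": 0.122},{"hand": 50,"x": 0.514,"y": -0.467,"z": 0,"az": 0.122}], "newtons": 3}}

```text
schema error: expected keys hand, x, y, z, ax, ay, az
```

>>> {"op": "carry_out", "data": {"targets": [{"hand": 50,"x": 0.2,"y": -0.14},{"hand": 50,"x": 0.2,"y": -0.14},{"hand": 50,"x": 0.2,"y": -0.14},{"hand": 50,"x": 0.2,"y": -0.14}]}}

```text
schema error: expected keys hand, x, y, z, ax, ay, az
```

>>> {"op": "carry_out", "data": {"targets": [{"hand": 50,"x": 0.514,"y": -0.467,"z": 0,"ax": 0,"ay": 0,"az": 0.122},{"hand": 50,"x": 0.514,"y": -0.467,"z": 0,"ax": 0,"ay": 0,"az": 0.122},{"hand": 50,"x": 0.514,"y": -0.467,"z": 0,"ax": 0,"ay": 0,"az": 0.122},{"hand": 50,"x": 0.514,"y": -0.467,"z": 0,"ax": 0,"ay": 0,"az": 0.122},{"hand": 50,"x": 0.514,"y": -0.467,"z": 0,"ax": 0,"ay": 0,"az": 0.122},{"hand": 50,"x": 0.514,"y": -0.467,"z": 0,"ax": 0,"ay": 0,"az": 0.122},{"hand": 50,"x": 0.514,"y": -0.467,"z": 0,"ax": 0,"ay": 0,"az": 0.122},{"hand": 50,"x": 0.514,"y": -0.467,"z": 0,"ax": 0,"ay": 0,"az": 0.122}], "newtons": 3}}

```text
t: 1.1
tool_pos: [0.4317, -0.1416, 0.4046]
orientation: [3.129, 0.275, 0.0]
force: [0.3, -0.5, -0.4]
opening: 0.0466
gripper_force: 0.0
```

```bash
cat >> h.py <<'E'
NECK=np.array([.531,.024])
def to(x,y,z,yawdeg):
    s=read_state(); T=R.from_rotvec(s['orientation']); M=T.as_matrix()
    yw=np.radians(yawdeg); G=np.array([[np.cos(yw),np.sin(yw),0],[np.sin(yw),-np.cos(yw),0],[0,0,-1]])
    print('t',round(s['t'],2),'pos',s['tool_pos'].round(4) if hasattr(s['tool_pos'],'round') else s['tool_pos'],'yaw',np.degrees(np.arctan2(M[1,0],M[0,0])).round(2),'F',np.round(s['force'],2),'M',np.round(s['wrist_torque'],3),'open',round(s['opening'],4),'q6',round(s['q'][5],2))
    print('shift',(M.T@(np.array([x,y,z])-s['tool_pos'])).round(4),'turn',R.from_matrix(M.T@G).as_rotvec().round(4))
E
python3 -c "
from h import *
to(.531,.024,.404,10)"
```

```text
t 1.1 pos [ 0.4317 -0.1416  0.4046] yaw 10.06 F [ 0.32 -0.48 -0.42] M [-0.022 -0.015 -0.037] open 0.0466 q6 0.97
shift [ 0.1267 -0.1457  0.0006] turn [ 0.0002 -0.0001  0.0011]
```

>>> {"op": "carry_out", "data": {"targets": [{"hand": 50,"x": 0.127,"y": -0.146,"z": 0,"ax": 0,"ay": 0,"az": 0},{"hand": 50,"x": 0.127,"y": -0.146,"z": 0,"ax": 0,"ay": 0,"az": 0},{"hand": 50,"x": 0.127,"y": -0.146,"z": 0,"ax": 0,"ay": 0,"az": 0},{"hand": 50,"x": 0.127,"y": -0.146,"z": 0,"ax": 0,"ay": 0,"az": 0},{"hand": 50,"x": 0.127,"y": -0.146,"z": 0,"ax": 0,"ay": 0,"az": 0}]}}

```text
t: 1.72
tool_pos: [0.5306, 0.0227, 0.4041]
orientation: [3.129, 0.278, -0.002]
force: [-0.5, -0.8, -0.2]
opening: 0.0466
gripper_force: 0.0
```

```bash
cat >> h.py <<'E'
def capstate(tag,name='wrist'):
    P=snap(name,tag); C=cloud(P); hsv=cv2.cvtColor(P['im'],cv2.COLOR_BGR2HSV)
    d=np.hypot(C[...,0]-NECK[0],C[...,1]-NECK[1]); z=C[...,2]
    k=(d<.036)&(P['de']>0)
    for nm,m in(('disc',k&(hsv[...,2]<70)&(z>.112)&(z<.146)),('bar',k&(hsv[...,2]>70)&(z>.141)&(z<.175))):
        q=(C[m][:,:2]*1000).astype(np.float32)
        if len(q)>8:
            r=cv2.minAreaRect(q);print(nm,len(q),np.round(r[0],1),np.round(r[1],1),round(r[2],1),'z med',np.median(z[m]).round(4),'p95',np.percentile(z[m],95).round(4))
    return P
E
python3 -c "
from h import *
to(.531,.024,.330,10)
P=capstate('w0');cv2.imwrite('pics/w0.png',P['im'])"
```

```text
t 1.73 pos [0.5306 0.0227 0.4041] yaw 10.15 F [-0.48 -0.81 -0.23] M [ 0.087  0.002 -0.017] open 0.0466 q6 1.34
shift [ 0.0008 -0.0013  0.0741] turn [0.0001 0.0015 0.0027]
bar 952 [529.9  26. ] [49.8 11.9] 10.6 z med 0.164 p95 0.1652
```

View pics/w0.png

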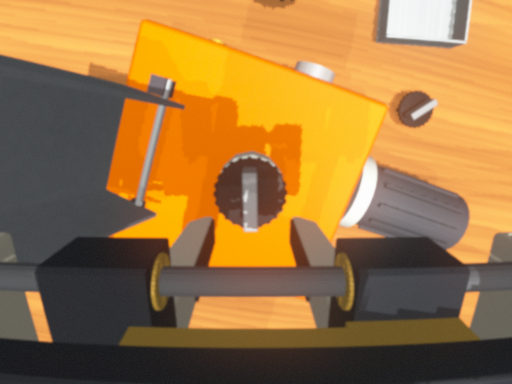

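The wrist view shows the fingers straddling the cap's bar at (250,198), aligned along it. The cover is at left (60,160) and clear. I'm descending now.

>>> {"op": "carry_out", "data": {"targets": [{"hand": 40,"x": 0,"y": -0.001,"z": 0.03,"ax": 0,"ay": 0,"az": 0},{"hand": 40,"x": 0,"y": -0.001,"z": 0.055,"ax": 0,"ay": 0,"az": 0},{"hand": 40,"x": 0,"y": -0.001,"z": 0.074,"ax": 0,"ay": 0,"az": 0},{"hand": 40,"x": 0,"y": -0.001,"z": 0.074,"ax": 0,"ay": 0,"az": 0},{"hand": 17,"x": 0,"y": -0.001,"z": 0.074,"ax": 0,"ay": 0,"az": 0},{"hand": 17,"x": 0,"y": -0.001,"z": 0.074,"ax": 0,"ay": 0,"az": 0},{"hand": 17,"x": 0,"y": -0.001,"z": 0.074,"ax": 0,"ay": 0,"az": 0}]}}

```text
t: 2.65
tool_pos: [0.5308, 0.0234, 0.3317]
orientation: [3.129, 0.276, 0.002]
force: [0.0, 0.4, -0.0]
opening: 0.0164
gripper_force: 0.0
```

```bash
python3 -c "
from h import *
to(.5305,.025,.330,67)"
```

```text
t 2.65 pos [0.5308 0.0234 0.3317] yaw 10.08 F [ 0.01  0.39 -0.04] M [-0.023 -0.023  0.006] open 0.0164 q6 1.34
shift [-0.     -0.0016  0.0017] turn [ 0.001  -0.0012 -0.9934]
```

>>> {"op": "carry_out", "data": {"targets": [{"hand": 17,"x": 0,"y": -0.001,"z": 0.001,"ax": 0,"ay": 0,"az": -0.13},{"hand": 17,"x": 0,"y": -0.001,"z": 0.001,"ax": 0,"ay": 0,"az": -0.26},{"hand": 17,"x": 0,"y": -0.001,"z": 0.001,"ax": 0,"ay": 0,"az": -0.39},{"hand": 17,"x": 0,"y": -0.001,"z": 0.001,"ax": 0,"ay": 0,"az": -0.52},{"hand": 17,"x": 0,"y": -0.001,"z": 0.001,"ax": 0,"ay": 0,"az": -0.65},{"hand": 17,"x": 0,"y": -0.001,"z": 0.001,"ax": 0,"ay": 0,"az": -0.78},{"hand": 17,"x": 0,"y": -0.001,"z": 0.001,"ax": 0,"ay": 0,"az": -0.9},{"hand": 17,"x": 0,"y": -0.001,"z": 0.001,"ax": 0,"ay": 0,"az": -0.98}]}}

```text
t: 3.65
tool_pos: [0.5305, 0.0245, 0.3301]
orientation: [2.628, 1.721, 0.001]
force: [-0.2, 0.3, -0.6]
opening: 0.0157
gripper_force: 0.3
```

```bash
python3 -c "
from h import *
to(.5305,.025,.330,67)
capstate('w1');P=capstate('s1','scene');Q=capstate('d1','side')
cv2.imwrite('pics/s1.png',cv2.resize(np.hstack([P['im'][130:230,150:280],Q['im'][170:270,150:280]]),None,fx=3,fy=3))"
```

```text
t 3.65 pos [0.5305 0.0245 0.3301] yaw 66.42 F [-0.19  0.28 -0.64] M [-0.038 -0.036 -0.012] open 0.0157 q6 0.36
shift [ 0.0005 -0.0002  0.0001] turn [ 0.0004 -0.0001 -0.0101]
disc 154 [525.5  24.1] [36.8 13.4] 88.8 z med 0.1382 p95 0.1393
bar 2709 [533.2  30. ] [38.2 33.5] 12.4 z med 0.1639 p95 0.1717
disc 154 [541.   26.4] [47.8 63.9] 16.9 z med 0.1381 p95 0.1417
disc 282 [529.   14.5] [45.5 60.6] 89.2 z med 0.1389 p95 0.141
bar 265 [530.8  20.1] [46.2 30.9] 13.5 z med 0.1634 p95 0.1724
```

View pics/s1.png

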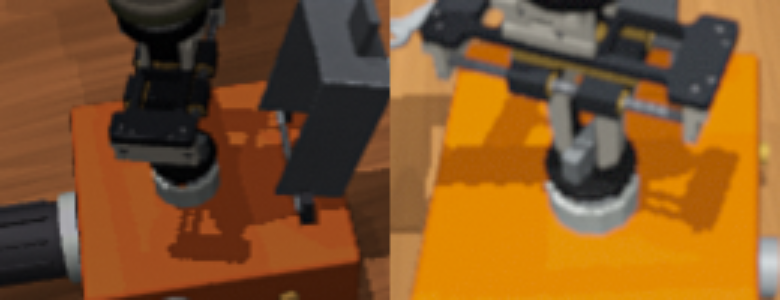

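Both views show the bar between the fingers, with the disc still at 0.138 m, so it hasn't dropped. I'm turning further in small steps.

>>> {"op": "carry_out", "data": {"targets": [{"hand": 17,"x": 0,"y": 0,"z": 0,"ax": 0,"ay": 0,"az": -0.08},{"hand": 17,"x": 0,"y": 0,"z": 0,"ax": 0,"ay": 0,"az": -0.16},{"hand": 17,"x": 0,"y": 0,"z": 0,"ax": 0,"ay": 0,"az": -0.16}]}}

```text
t: 4.18
tool_pos: [0.5305, 0.0244, 0.33]
orientation: [2.488, 1.918, 0.0]
force: [-0.4, -0.7, -0.6]
opening: 0.0157
gripper_force: 0.1
```

```bash
python3 -c "
from h import *
to(.5305,.025,.330,67)
capstate('d2','side')"
```

```text
t 4.17 pos [0.5305 0.0244 0.33  ] yaw 75.28 F [-0.42 -0.66 -0.61] M [-0.058 -0.071 -0.037] open 0.0157 q6 0.21
shift [ 0.0006 -0.0001 -0.    ] turn [ 4.000e-04 -1.000e-04  1.444e-01]
disc 306 [529.7  14.9] [59.5 47. ] 0.9 z med 0.1297 p95 0.1326
bar 249 [531.5  19.4] [45.  37.4] 39.6 z med 0.1561 p95 0.1723
```

It dropped: the disc top went from 0.138 to 0.1297 m, against 0.1285 expected. Next I centre on the bar, lower a little, narrow the slack and turn forward.

>>> {"op": "carry_out", "data": {"targets": [{"hand": 17,"x": 0,"y": 0,"z": 0.003,"ax": 0,"ay": 0,"az": 0.12},{"hand": 17,"x": 0,"y": 0,"z": 0.006,"ax": 0,"ay": 0,"az": 0.24},{"hand": 14.5,"x": 0,"y": 0,"z": 0.006,"ax": 0,"ay": 0,"az": 0.24},{"hand": 14.5,"x": 0,"y": 0,"z": 0.006,"ax": 0,"ay": 0,"az": 0.36},{"hand": 14.5,"x": 0,"y": 0,"z": 0.006,"ax": 0,"ay": 0,"az": 0.48},{"hand": 14.5,"x": 0,"y": 0,"z": 0.006,"ax": 0,"ay": 0,"az": 0.6},{"hand": 14.5,"x": 0,"y": 0,"z": 0.006,"ax": 0,"ay": 0,"az": 0.72},{"hand": 14.5,"x": 0,"y": 0,"z": 0.006,"ax": 0,"ay": 0,"az": 0.84}]}}

```text
t: 5.22
tool_pos: [0.5304, 0.0244, 0.3239]
orientation: [-3.054, -0.737, -0.0]
force: [-0.4, -0.5, -1.2]
opening: 0.0134
gripper_force: 0.2
```

```bash
python3 -c "
from h import *
to(.5305,.025,.324,-8)
capstate('d3','side')"
```

```text
t 5.22 pos [0.5304 0.0244 0.3239] yaw 27.14 F [-0.37 -0.52 -1.21] M [-0.001  0.014  0.016] open 0.0134 q6 1.05
shift [ 0.0004 -0.0005 -0.0001] turn [-0.000e+00 -1.000e-04  6.133e-01]
disc 198 [520.6  13.7] [38.7 62.2] 49.2 z med 0.1278 p95 0.1297
bar 128 [516.1  17.9] [21.8 42.2] 17.4 z med 0.1531 p95 0.1657
```

>>> {"op": "carry_out", "data": {"targets": [{"hand": 14.5,"x": 0,"y": 0,"z": 0.001,"ax": 0,"ay": 0,"az": 0.12},{"hand": 14.5,"x": 0,"y": 0,"z": 0.002,"ax": 0,"ay": 0,"az": 0.24},{"hand": 14.5,"x": 0,"y": 0,"z": 0.002,"ax": 0,"ay": 0,"az": 0.36},{"hand": 14.5,"x": 0,"y": 0,"z": 0.002,"ax": 0,"ay": 0,"az": 0.48},{"hand": 14.5,"x": 0,"y": 0,"z": 0.002,"ax": 0,"ay": 0,"az": 0.58},{"hand": 14.5,"x": 0,"y": 0,"z": 0.002,"ax": 0,"ay": 0,"az": 0.66},{"hand": 14.5,"x": 0,"y": 0,"z": 0.002,"ax": 0,"ay": 0,"az": 0.7},{"hand": 14.5,"x": 0,"y": 0,"z": 0.002,"ax": 0,"ay": 0,"az": 0.7}]}}

```text
t: 6.28
tool_pos: [0.5305, 0.0243, 0.322]
orientation: [3.122, -0.347, 0.001]
force: [1.9, -0.1, -0.2]
opening: 0.0139
gripper_force: 3.2
```

```bash
python3 -c "
from h import *
to(.5305,.025,.322,-8)
capstate('d4','side')"
```

```text
t 6.28 pos [0.5305 0.0243 0.322 ] yaw -12.68 F [ 1.87 -0.13 -0.23] M [-0.072 -0.206  0.069] open 0.0139 q6 1.74
shift [-0.0002 -0.0007 -0.    ] turn [ 0.     -0.0007 -0.0817]
disc 164 [534.8   8.3] [60.3 30.8] 22.9 z med 0.1249 p95 0.1273
bar 16 [552.1  20.8] [9.7 4.3] 71.1 z med 0.1506 p95 0.1521
```

>>> {"op": "carry_out", "data": {"targets": [{"hand": 14.5,"x": 0,"y": 0,"z": 0,"ax": 0,"ay": 0,"az": 0.04},{"hand": 14.5,"x": 0,"y": 0,"z": 0,"ax": 0,"ay": 0,"az": 0.04},{"hand": 40,"x": 0,"y": 0,"z": 0,"ax": 0,"ay": 0,"az": 0},{"hand": 40,"x": 0,"y": 0,"z": 0,"ax": 0,"ay": 0,"az": 0},{"hand": 40,"x": 0,"y": 0,"z": -0.04,"ax": 0,"ay": 0,"az": 0},{"hand": 40,"x": 0,"y": 0,"z": -0.09,"ax": 0,"ay": 0,"az": 0},{"hand": 40,"x": 0,"y": 0,"z": -0.12,"ax": 0,"ay": 0,"az": 0},{"hand": 40,"x": 0,"y": 0,"z": -0.12,"ax": 0,"ay": 0,"az": 0}]}}

```text
t: 7.32
tool_pos: [0.5309, 0.0244, 0.445]
orientation: [-3.121, 0.351, -0.009]
force: [0.5, 0.2, -0.3]
opening: 0.0373
gripper_force: 0.0
```

```bash
python3 -c "
from h import *
to(.5305,.025,.442,-8)
P=capstate('w5');capstate('s5','scene')
cv2.imwrite('pics/w5.png',P['im'])"
```

```text
t 7.33 pos [0.5309 0.0244 0.445 ] yaw -12.83 F [ 0.55  0.21 -0.33] M [-0.003 -0.052  0.025] open 0.0373 q6 1.74
shift [-0.0006 -0.0005  0.003 ] turn [-0.0008 -0.0057 -0.0843]
bar 602 [529.7  25.4] [12.  49.9] 85.2 z med 0.1501 p95 0.1511
disc 316 [533.2  23.3] [64.  61.4] 21.6 z med 0.1245 p95 0.1348
```

View pics/w5.png

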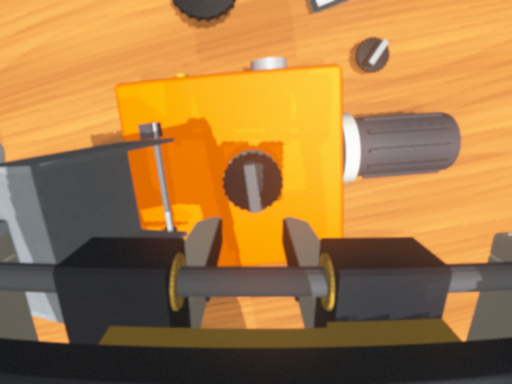

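Run:
```python
from h import *
for t in('w0','w5'):
    P=load(t);C=cloud(P);hsv=cv2.cvtColor(P['im'],cv2.COLOR_BGR2HSV)
    m=(abs(C[...,2]-.09)<.006)&(hsv[...,1]>150)&(C[...,0]>.3)&(abs(C[...,1])<.3)
    # far edge (+x face): per world-y bin max x
    q=C[m]; E=[]
    for y in np.arange(-.07,.14,.006):
        k=q[abs(q[:,1]-y)<.003]
        if len(k)>5:E.append((y,k[:,0].max()))
    E=np.array(E);p=np.polyfit(E[:,0],E[:,1],1);r=E[:,1]-np.polyval(p,E[:,0]);g=abs(r)<.003
    p=np.polyfit(E[g,0],E[g,1],1);print(t,len(E),g.sum(),'unit yaw',np.degrees(-np.arctan(p[0])).round(2))
    b=(np.hypot(C[...,0]-.531,C[...,1]-.024)<.034)&(C[...,2]>.146)&(hsv[...,2]>70)
    v=C[b][:,:2];v=v-v.mean(0);w=np.linalg.svd(v,full_matrices=False)[2][0];print('bar',np.degrees(np.arctan2(w[1],w[0]))%180)
```

```text
w0 35 35 unit yaw -8.35
bar 100.75687390521414
w5 35 35 unit yaw -8.34
bar 78.16747768526257
```

The height says home (bar top 0.1501 m), but the bar's yaw reads about 3.5° short of home. I'll regrip square and nudge it against the stop to be sure.

>>> {"op": "carry_out", "data": {"targets": [{"hand": 40,"x": 0,"y": 0,"z": 0.05,"ax": 0,"ay": 0,"az": -0.13},{"hand": 40,"x": 0,"y": 0,"z": 0.1,"ax": 0,"ay": 0,"az": -0.13},{"hand": 40,"x": 0,"y": 0,"z": 0.123,"ax": 0,"ay": 0,"az": -0.13},{"hand": 40,"x": 0,"y": 0,"z": 0.123,"ax": 0,"ay": 0,"az": -0.13},{"hand": 11,"x": 0,"y": 0,"z": 0.123,"ax": 0,"ay": 0,"az": -0.13},{"hand": 11,"x": 0,"y": 0,"z": 0.123,"ax": 0,"ay": 0,"az": -0.13},{"hand": 11,"x": 0,"y": 0,"z": 0.123,"ax": 0,"ay": 0,"az": -0.13},{"hand": 11,"x": 0,"y": 0,"z": 0.123,"ax": 0,"ay": 0,"az": -0.13}], "newtons": 8}}

```text
t: 8.43
tool_pos: [0.5307, 0.0244, 0.3198]
orientation: [-3.138, 0.148, -0.003]
force: [0.3, 0.5, 4.2]
opening: 0.012
gripper_force: 8.0
```

>>> {"op": "carry_out", "data": {"targets": [{"hand": 11,"x": 0,"y": 0,"z": 0,"ax": 0,"ay": 0,"az": 0.03},{"hand": 11,"x": 0,"y": 0,"z": 0,"ax": 0,"ay": 0,"az": 0.06},{"hand": 11,"x": 0,"y": 0,"z": 0,"ax": 0,"ay": 0,"az": 0.08},{"hand": 11,"x": 0,"y": 0,"z": 0,"ax": 0,"ay": 0,"az": 0.08}]}}

```text
t: 8.93
tool_pos: [0.5308, 0.0244, 0.3197]
orientation: [-3.129, 0.275, -0.003]
force: [0.7, 0.8, 5.0]
opening: 0.0129
gripper_force: 8.4
```

```bash
python3 -c "
from h import *
to(.5305,.025,.322,-8.3)"
```

```text
t 8.93 pos [0.5308 0.0244 0.3197] yaw -10.05 F [0.71 0.8  4.98] M [ 0.106 -0.021  0.173] open 0.0129 q6 1.7
shift [-0.0004 -0.0006 -0.0023] turn [-0.0002 -0.0019 -0.0306]
```

The fingers were forced open against the stop at yaw -8 to -10°, so the cap is home. I'm releasing and lifting.

>>> {"op": "carry_out", "data": {"targets": [{"hand": 40,"x": 0,"y": 0,"z": 0,"ax": 0,"ay": 0,"az": 0.03},{"hand": 40,"x": 0,"y": 0,"z": 0,"ax": 0,"ay": 0,"az": 0.03},{"hand": 40,"x": 0,"y": 0,"z": -0.05,"ax": 0,"ay": 0,"az": 0.03},{"hand": 40,"x": 0,"y": 0,"z": -0.11,"ax": 0,"ay": 0,"az": 0.03},{"hand": 0,"x": 0,"y": 0,"z": -0.17,"ax": 0,"ay": 0,"az": 0.03},{"hand": 0,"x": 0,"y": 0,"z": -0.205,"ax": 0,"ay": 0,"az": 0.03},{"hand": 0,"x": 0,"y": 0,"z": -0.205,"ax": 0,"ay": 0,"az": 0.03}]}}

```text
t: 9.8
tool_pos: [0.5306, 0.0243, 0.5275]
orientation: [-3.125, 0.321, -0.01]
force: [1.2, -0.2, -0.9]
opening: 0.012
gripper_force: 0.0
```

```bash
cat >> h.py <<'E'
def uw(yu,z,xu=0):
    a=np.radians(-8.3); return NECK[0]+xu*np.cos(a)-yu*np.sin(a), NECK[1]+xu*np.sin(a)+yu*np.cos(a), z
def tipto(yu,ztip,rel=90,xu=0):
    to(*uw(yu,ztip+.186,xu),rel-8.3)
E
python3 -c "
from h import *
P=capstate('w6')
tipto(.21,.340)
P=load('scene');print('bottle',onz(P,[[350,208]],0))"
```

```text
bar 373 [530.   25.4] [12.  49.7] 84.9 z med 0.15 p95 0.1513
t 9.85 pos [0.5305 0.0244 0.5248] yaw -11.71 F [-0.16 -0.42 -0.82] M [ 0.001  0.014 -0.01 ] open 0.0076 q6 1.72
shift [-0.0119 -0.2094 -0.0011] turn [ 0.0017 -0.0021 -1.6303]
bottle [[0.66788839 0.42506986 0.        ]]
```

The 8 N grip could only apply about 0.1 N·m, so what I took for the stop may have been friction. The yaw still reads 3° short, so I'll go back down and turn with a firmer grip.

>>> {"op": "carry_out", "data": {"targets": [{"hand": 40,"x": 0,"y": 0,"z": 0.06,"ax": 0,"ay": 0,"az": -0.115},{"hand": 40,"x": 0,"y": 0,"z": 0.12,"ax": 0,"ay": 0,"az": -0.115},{"hand": 40,"x": 0,"y": 0,"z": 0.17,"ax": 0,"ay": 0,"az": -0.115},{"hand": 40,"x": 0,"y": 0,"z": 0.2,"ax": 0,"ay": 0,"az": -0.115},{"hand": 40,"x": 0,"y": 0,"z": 0.2,"ax": 0,"ay": 0,"az": -0.115},{"hand": 11,"x": 0,"y": 0,"z": 0.2,"ax": 0,"ay": 0,"az": -0.115},{"hand": 11,"x": 0,"y": 0,"z": 0.2,"ax": 0,"ay": 0,"az": -0.115},{"hand": 11,"x": 0,"y": 0,"z": 0.2,"ax": 0,"ay": 0,"az": -0.115}], "newtons": 30}}

```text
t: 10.85
tool_pos: [0.5308, 0.0243, 0.3252]
orientation: [3.138, -0.14, 0.004]
force: [1.3, -0.8, -0.0]
opening: 0.0129
gripper_force: 0.0
```

>>> {"op": "carry_out", "data": {"targets": [{"hand": 11,"x": 0,"y": 0,"z": 0,"ax": 0,"ay": 0,"az": 0},{"hand": 11,"x": 0,"y": 0,"z": 0,"ax": 0,"ay": 0,"az": 0.02},{"hand": 11,"x": 0,"y": 0,"z": 0,"ax": 0,"ay": 0,"az": 0.04},{"hand": 11,"x": 0,"y": 0,"z": 0,"ax": 0,"ay": 0,"az": 0.06},{"hand": 11,"x": 0,"y": 0,"z": 0,"ax": 0,"ay": 0,"az": 0.06}]}}

```text
t: 11.48
tool_pos: [0.5308, 0.0244, 0.3251]
orientation: [-3.133, 0.234, -0.004]
force: [0.0, 0.2, 6.3]
opening: 0.0115
gripper_force: 30.3
```

```bash
python3 -c "
from h import *
to(.5305,.025,.322,-8.3)"
```

```text
t 11.47 pos [0.5308 0.0244 0.3251] yaw -8.55 F [0.   0.19 6.35] M [0.055 0.057 0.389] open 0.0115 q6 1.67
shift [-0.0004 -0.0006  0.0031] turn [-0.0002 -0.0023 -0.0044]
```

>>> {"op": "carry_out", "data": {"targets": [{"hand": 40,"x": 0,"y": 0,"z": 0,"ax": 0,"ay": 0,"az": 0},{"hand": 40,"x": 0,"y": 0,"z": 0,"ax": 0,"ay": 0,"az": 0},{"hand": 40,"x": 0,"y": 0,"z": 0,"ax": 0,"ay": 0,"az": 0},{"hand": 40,"x": 0,"y": 0,"z": -0.05,"ax": 0,"ay": 0,"az": 0},{"hand": 40,"x": 0,"y": 0,"z": -0.11,"ax": 0,"ay": 0,"az": 0},{"hand": 0,"x": 0,"y": 0,"z": -0.17,"ax": 0,"ay": 0,"az": 0},{"hand": 0,"x": 0,"y": 0,"z": -0.2,"ax": 0,"ay": 0,"az": 0},{"hand": 0,"x": 0,"y": 0,"z": -0.2,"ax": 0,"ay": 0,"az": 0}], "newtons": 10}}

```text
t: 12.48
tool_pos: [0.5306, 0.0243, 0.5269]
orientation: [-3.133, 0.234, -0.009]
force: [0.0, -0.1, -0.3]
opening: 0.012
gripper_force: 0.0
```

```bash
python3 -c "
from h import *
P=capstate('w7')
tipto(.21,.340)"
```

```text
bar 371 [529.9  25.5] [12.  50.1] 84.9 z med 0.15 p95 0.1512
t 12.53 pos [0.5305 0.0243 0.5243] yaw -8.55 F [ 0.46 -0.06 -0.92] M [-0.031  0.005  0.043] open 0.0079 q6 1.67
shift [-0.0004 -0.2098 -0.0016] turn [ 1.3000e-03 -1.5000e-03 -1.5752e+00]
```

The yaw is unchanged after 0.39 N·m, so that is the stop: the cap is home, with the bar top at 0.150 m. Next the cover: I move behind the tab with the fingers shut.

>>> {"op": "carry_out", "data": {"targets": [{"hand": 0,"x": 0,"y": -0.03,"z": -0.01,"ax": 0,"ay": 0,"az": -0.18},{"hand": 0,"x": 0,"y": -0.06,"z": -0.01,"ax": 0,"ay": 0,"az": -0.36},{"hand": 0,"x": 0,"y": -0.09,"z": -0.01,"ax": 0,"ay": 0,"az": -0.54},{"hand": 0,"x": 0,"y": -0.12,"z": -0.01,"ax": 0,"ay": 0,"az": -0.72},{"hand": 0,"x": 0,"y": -0.15,"z": -0.01,"ax": 0,"ay": 0,"az": -0.9},{"hand": 0,"x": 0,"y": -0.18,"z": -0.01,"ax": 0,"ay": 0,"az": -1.08},{"hand": 0,"x": 0,"y": -0.21,"z": -0.01,"ax": 0,"ay": 0,"az": -1.26},{"hand": 0,"x": 0,"y": -0.21,"z": -0.01,"ax": 0,"ay": 0,"az": -1.44}]}}

```text
t: 13.52
tool_pos: [0.5614, 0.234, 0.5301]
orientation: [-2.5, -1.899, 0.007]
force: [-0.5, -0.2, -0.1]
opening: 0.0003
gripper_force: 0.0
```

```bash
python3 -c "
from h import *
tipto(.21,.273)"
```

```text
t 13.53 pos [0.5614 0.234  0.5301] yaw 74.44 F [-0.46 -0.17 -0.1 ] M [-0.07  -0.08  -0.005] open 0.0003 q6 0.58
shift [-0.002   0.0008  0.0711] turn [-0.0046  0.002  -0.1268]
```

>>> {"op": "carry_out", "data": {"targets": [{"hand": 0,"x": 0,"y": 0,"z": 0.01,"ax": 0,"ay": 0,"az": -0.127},{"hand": 0,"x": 0,"y": 0,"z": 0.04,"ax": 0,"ay": 0,"az": -0.127},{"hand": 0,"x": 0,"y": 0,"z": 0.071,"ax": 0,"ay": 0,"az": -0.127},{"hand": 0,"x": 0,"y": 0,"z": 0.071,"ax": 0,"ay": 0,"az": -0.127}]}}

```text
t: 14.02
tool_pos: [0.5606, 0.2317, 0.4569]
orientation: [-2.382, -2.043, 0.014]
force: [0.8, 0.2, 0.0]
opening: 0.0005
gripper_force: 0.0
```

Run:
```python
from h import *
P=snap('scene','s8');Q=snap('side','d8')
cv2.imwrite('pics/c8.png',cv2.resize(np.hstack([P['im'][60:230,150:350],Q['im'][60:230,130:330]]),None,fx=2,fy=2))
tipto(.21,.273)
s=read_state();M=R.from_rotvec(s['orientation']).as_matrix()
for th in range(110,-1,-5):
    t=np.radians(th); y=.100-.180*np.cos(t)+.025*np.sin(t)+.0075; z=.115+.180*np.sin(t)+.025*np.cos(t)
    z=min(z,.297-.015*(th>60)) 
    print(th,round(y,3),round(z,3),(M.T@(np.array(uw(y,z+.186))-s['tool_pos'])).round(3))
```

```text
t 14.12 pos [0.5614 0.232  0.4618] yaw 81.23 F [0.59 0.81 0.51] M [-0.095 -0.151  0.01 ] open 0.0009 q6 0.46
shift [-0.0002 -0.0001  0.0028] turn [-0.0021  0.001  -0.0082]
110 0.193 0.276 [-0.018  0.     0.   ]
105 0.178 0.282 [-0.032  0.    -0.006]
100 0.163 0.282 [-0.047  0.    -0.006]
95 0.148 0.282 [-0.062  0.    -0.006]
90 0.132 0.282 [-0.078  0.001 -0.006]
85 0.117 0.282 [-0.093  0.001 -0.006]
80 0.101 0.282 [-0.109  0.001 -0.006]
75 0.085 0.282 [-0.125  0.001 -0.006]
70 0.069 0.282 [-0.141  0.001 -0.006]
65 0.054 0.282 [-0.156  0.001 -0.006]
60 0.039 0.283 [-0.171  0.001 -0.007]
55 0.025 0.277 [-0.185  0.001 -0.001]
50 0.011 0.269 [-0.199  0.002  0.007]
45 -0.002 0.26 [-0.212  0.002  0.016]
40 -0.014 0.25 [-0.224  0.002  0.026]
35 -0.026 0.239 [-0.236  0.002  0.037]
30 -0.036 0.227 [-0.246  0.002  0.049]
25 -0.045 0.214 [-0.255  0.002  0.062]
20 -0.053 0.2 [-0.263  0.002  0.076]
15 -0.06 0.186 [-0.27   0.002  0.09 ]
10 -0.065 0.171 [-0.275  0.002  0.105]
5 -0.07 0.156 [-0.28   0.002  0.121]
0 -0.072 0.14 [-0.283  0.003  0.136]
```

View pics/c8.png

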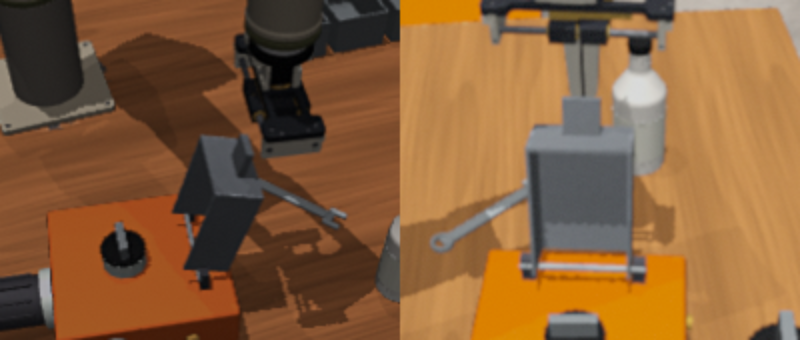

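Left: the hand is behind the cover. Right: the shut fingers at (580,60) are centred behind the tab at (580,115). I start pushing along the arc.

>>> {"op": "carry_out", "data": {"targets": [{"hand": 0,"x": -0.018,"y": 0,"z": -0.003,"ax": 0,"ay": 0,"az": 0},{"hand": 0,"x": -0.032,"y": 0,"z": -0.007,"ax": 0,"ay": 0,"az": 0},{"hand": 0,"x": -0.047,"y": 0,"z": -0.01,"ax": 0,"ay": 0,"az": 0},{"hand": 0,"x": -0.062,"y": 0,"z": -0.012,"ax": 0,"ay": 0,"az": 0},{"hand": 0,"x": -0.078,"y": 0,"z": -0.013,"ax": 0,"ay": 0,"az": 0},{"hand": 0,"x": -0.093,"y": 0,"z": -0.014,"ax": 0,"ay": 0,"az": 0},{"hand": 0,"x": -0.109,"y": 0,"z": -0.014,"ax": 0,"ay": 0,"az": 0},{"hand": 0,"x": -0.125,"y": 0,"z": -0.014,"ax": 0,"ay": 0,"az": 0}]}}

```text
t: 15.12
tool_pos: [0.5423, 0.1074, 0.4762]
orientation: [-2.384, -2.045, 0.001]
force: [0.5, 1.9, -0.2]
opening: 0.0006
gripper_force: 0.8
```

```bash
cat > arc.py <<'E'
from h import *
import sys
s=read_state();M=R.from_rotvec(s['orientation']).as_matrix()
to(*uw(.085,.287+.186),81.7)
for th in range(int(sys.argv[1]),-1,-5):
    t=np.radians(th); y=.100-.180*np.cos(t)+.025*np.sin(t)+.0075; z=.115+.180*np.sin(t)+.025*np.cos(t)
    print(th,(M.T@(np.array(uw(y,z+.186))-s['tool_pos'])).round(3))
E
python3 arc.py 75
python3 - <<'E'
from h import *
P=snap('side','d9')
cv2.imwrite('pics/c9.png',cv2.resize(P['im'][60:260,100:360],None,fx=2.5,fy=2.5))
E
```

```text
t 15.12 pos [0.5423 0.1074 0.4762] yaw 81.23 F [ 0.54  1.92 -0.19] M [ 0.322 -0.127 -0.032] open 0.0006 q6 0.26
shift [0.0009 0.0009 0.0032] turn [-0.001   0.0003 -0.0082]
75 [ 0.001  0.001 -0.005]
70 [-0.015  0.001 -0.003]
65 [-0.03   0.001  0.001]
60 [-0.045  0.001  0.007]
55 [-0.059  0.001  0.013]
50 [-0.073  0.002  0.021]
45 [-0.086  0.002  0.03 ]
40 [-0.098  0.002  0.04 ]
35 [-0.11   0.002  0.051]
30 [-0.12   0.002  0.064]
25 [-0.129  0.002  0.076]
20 [-0.137  0.002  0.09 ]
15 [-0.144  0.002  0.104]
10 [-0.15   0.002  0.119]
5 [-0.154  0.002  0.135]
0 [-0.157  0.002  0.15 ]
```

View pics/c9.png

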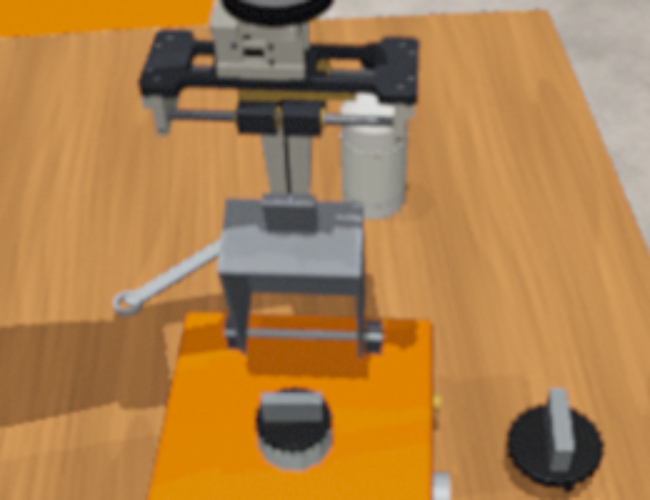

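The cover is past upright and following the fingers, which sit behind the tab at (290,205). I continue down the arc.

>>> {"op": "carry_out", "data": {"targets": [{"hand": 0,"x": -0.015,"y": 0,"z": -0.003,"ax": 0,"ay": 0,"az": 0},{"hand": 0,"x": -0.03,"y": 0,"z": 0.001,"ax": 0,"ay": 0,"az": 0},{"hand": 0,"x": -0.045,"y": 0,"z": 0.007,"ax": 0,"ay": 0,"az": 0},{"hand": 0,"x": -0.059,"y": 0,"z": 0.013,"ax": 0,"ay": 0,"az": 0},{"hand": 0,"x": -0.073,"y": 0,"z": 0.021,"ax": 0,"ay": 0,"az": 0},{"hand": 0,"x": -0.086,"y": 0,"z": 0.03,"ax": 0,"ay": 0,"az": 0},{"hand": 0,"x": -0.098,"y": 0,"z": 0.04,"ax": 0,"ay": 0,"az": 0},{"hand": 0,"x": -0.11,"y": 0,"z": 0.051,"ax": 0,"ay": 0,"az": 0}]}}

```text
t: 16.18
tool_pos: [0.5256, -0.0009, 0.4248]
orientation: [-2.384, -2.045, 0.0]
force: [0.3, 1.5, 1.1]
opening: 0.0005
gripper_force: 0.4
```

```bash
python3 arc.py 35
```

```text
t 16.18 pos [ 0.5256 -0.0009  0.4248] yaw 81.24 F [0.29 1.54 1.08] M [ 0.166 -0.167  0.046] open 0.0005 q6 0.05
shift [ 0.1105  0.0009 -0.0482] turn [-0.0004 -0.0001 -0.0081]
35 [-0.     0.002  0.   ]
30 [-0.01   0.002  0.012]
25 [-0.02   0.002  0.025]
20 [-0.028  0.002  0.039]
15 [-0.034  0.002  0.053]
10 [-0.04   0.002  0.068]
5 [-0.044  0.002  0.083]
0 [-0.047  0.002  0.099]
```

>>> {"op": "carry_out", "data": {"targets": [{"hand": 0,"x": -0.01,"y": 0,"z": 0.012,"ax": 0,"ay": 0,"az": 0},{"hand": 0,"x": -0.02,"y": 0,"z": 0.025,"ax": 0,"ay": 0,"az": 0},{"hand": 0,"x": -0.028,"y": 0,"z": 0.039,"ax": 0,"ay": 0,"az": 0},{"hand": 0,"x": -0.034,"y": 0,"z": 0.053,"ax": 0,"ay": 0,"az": 0},{"hand": 0,"x": -0.038,"y": 0,"z": 0.062,"ax": 0,"ay": 0,"az": 0},{"hand": 0,"x": -0.04,"y": 0,"z": 0.07,"ax": 0,"ay": 0,"az": 0},{"hand": 0,"x": -0.042,"y": 0,"z": 0.078,"ax": 0,"ay": 0,"az": 0},{"hand": 0,"x": -0.044,"y": 0,"z": 0.084,"ax": 0,"ay": 0,"az": 0}]}}

```text
t: 17.18
tool_pos: [0.5191, -0.0437, 0.3414]
orientation: [-2.384, -2.045, -0.0]
force: [-1.5, 0.7, 0.8]
opening: 0.0001
gripper_force: 0.2
```

```bash
python3 arc.py 5
```

```text
t 17.18 pos [ 0.5191 -0.0437  0.3414] yaw 81.24 F [-1.51  0.72  0.8 ] M [ 0.036 -0.076  0.016] open 0.0001 q6 -0.03
shift [ 0.1537  0.0008 -0.1316] turn [ 0.0001 -0.0002 -0.0079]
5 [-0.001  0.002 -0.   ]
0 [-0.004  0.002  0.015]
```

>>> {"op": "carry_out", "data": {"targets": [{"hand": 0,"x": -0.001,"y": 0,"z": 0.004,"ax": 0,"ay": 0,"az": 0},{"hand": 0,"x": -0.002,"y": 0,"z": 0.008,"ax": 0,"ay": 0,"az": 0},{"hand": 0,"x": -0.003,"y": 0,"z": 0.011,"ax": 0,"ay": 0,"az": 0},{"hand": 0,"x": -0.003,"y": 0,"z": 0.014,"ax": 0,"ay": 0,"az": 0},{"hand": 0,"x": -0.003,"y": 0,"z": 0.015,"ax": 0,"ay": 0,"az": 0},{"hand": 0,"x": -0.003,"y": 0,"z": 0.015,"ax": 0,"ay": 0,"az": 0}]}}

```text
t: 17.92
tool_pos: [0.5186, -0.0467, 0.3267]
orientation: [-2.385, -2.045, 0.0]
force: [-0.1, -0.1, -0.3]
opening: 0.0003
gripper_force: 0.0
```

```bash
cat > cov.py <<'E'
from h import *
import sys
arcless=to(*uw(-.0725,.14+.186),81.7)
a=np.radians(-8.3);Ru=np.array([[np.cos(a),-np.sin(a)],[np.sin(a),np.cos(a)]])
for n in('scene','side'):
    P=snap(n,n+'c'+sys.argv[1]);C=cloud(P);U=np.dstack([(C[...,:2]-NECK)@Ru,C[...,2]])
    m=(abs(U[...,0])<.05)&(U[...,1]>-.05)&(U[...,1]<.09)&(U[...,2]>.145)&(U[...,2]<.19)&(P['de']>0); q=U[m]
    if len(q)<20: continue
    p=np.polyfit(q[:,1],q[:,2],1);g=abs(q[:,2]-np.polyval(p,q[:,1]))<.003;p=np.polyfit(q[g,1],q[g,2],1)
    print(n,len(q),g.sum(),'slope deg',np.degrees(np.arctan(-p[0])).round(2),'z at y=0',p[1].round(4),'at -.05',np.polyval(p,-.05).round(4))
E
python3 cov.py 1
```

```text
t 17.93 pos [ 0.5186 -0.0467  0.3267] yaw 81.23 F [-0.08 -0.08 -0.26] M [-0.023 -0.082 -0.046] open 0.0003 q6 -0.04
shift [-0.0008  0.0021  0.0007] turn [-0.0001 -0.0001 -0.0082]
scene 1308 1258 slope deg 0.11 z at y=0 0.1609 at -.05 0.161
side 421 419 slope deg -0.06 z at y=0 0.1612 at -.05 0.1612
```

The cover reads closed: its slope is about 0° and the top is at 0.161 m. I'll give it one gentle confirming press, then retreat.

>>> {"op": "carry_out", "data": {"targets": [{"hand": 0,"x": 0,"y": 0,"z": 0.001,"ax": 0,"ay": 0,"az": 0},{"hand": 0,"x": 0,"y": 0,"z": 0.002,"ax": 0,"ay": 0,"az": 0},{"hand": 0,"x": 0,"y": 0,"z": 0.002,"ax": 0,"ay": 0,"az": 0}]}}

```text
t: 18.4
tool_pos: [0.5187, -0.0467, 0.3262]
orientation: [2.384, 2.045, 0.001]
force: [-6.6, 0.8, 10.5]
opening: 0.0004
gripper_force: 5.5
```

>>> {"op": "carry_out", "data": {"targets": [{"hand": 0,"x": 0,"y": 0,"z": -0.005,"ax": 0,"ay": 0,"az": 0},{"hand": 0,"x": 0,"y": 0,"z": -0.04,"ax": 0,"ay": 0,"az": 0},{"hand": 0,"x": 0,"y": 0,"z": -0.09,"ax": 0,"ay": 0,"az": 0},{"hand": 0,"x": 0,"y": 0,"z": -0.14,"ax": 0,"ay": 0,"az": 0},{"hand": 0,"x": -0.06,"y": 0,"z": -0.14,"ax": 0,"ay": 0,"az": 0},{"hand": 0,"x": -0.1,"y": 0,"z": -0.14,"ax": 0,"ay": 0,"az": 0},{"hand": 0,"x": -0.1,"y": 0,"z": -0.14,"ax": 0,"ay": 0,"az": 0}]}}

```text
t: 19.27
tool_pos: [0.5029, -0.1477, 0.4647]
orientation: [2.388, 2.041, -0.001]
force: [-0.4, -0.4, -0.2]
opening: 0.0005
gripper_force: 0.0
```

```bash
python3 cov.py 2; python3 -c "
from h import *
P=load('scenec2');Q=load('sidec2')
cv2.imwrite('pics/end.png',np.vstack([cv2.resize(P['im'],(400,300)),cv2.resize(Q['im'],(400,300))]))"
```

```text
t 19.27 pos [ 0.5029 -0.1477  0.4647] yaw 81.03 F [-0.37 -0.39 -0.17] M [-0.012 -0.095  0.021] open 0.0005 q6 -0.23
shift [0.1016 0.0019 0.1387] turn [-0.      0.0006 -0.0116]
scene 1367 1298 slope deg 0.0 z at y=0 0.1609 at -.05 0.1609
side 573 570 slope deg -0.18 z at y=0 0.1613 at -.05 0.1611
```

View pics/end.png

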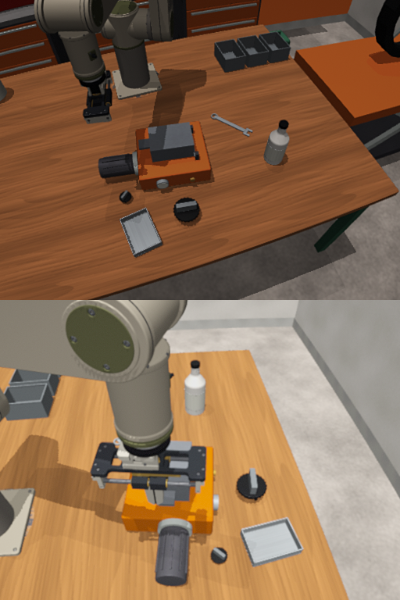

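The cover is closed flat at (170,140), the bystanders haven't moved, and the arm is clear. I'm handing the job in.

```bash
python3 -c "
from plant import robot
print(robot.close_job())"
```

```text
the job is handed in; nothing more can be done
None
```

The job is handed in at about 19 s: the cap dropped into the thread, is turned home against its stop (bar top at 0.150 m, though its yaw read about 3° short of nominal), the cover is closed over it, and the bystanders look unmoved.

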